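# Sort the left- and right-hand jar-clamp arms

## Task

Two hooked steel clamp arms of the ointment mixer lie on the pharmacy bench, mirror images of each other: seen from above with the jaw end pointing away from you, the left-hand arm's jaw sticks out to the left, the right-hand arm's to the right. Put the left-hand arm into the white tray on the robot's left and the right-hand arm into the blue tray on the robot's right, each lying flat on the tray floor with its blue thumb grip up. Set them down, do not drop or throw them.

Things in the scene. Friction and masses are not known exactly. Their poses are not given: they have to be found in the camera images.
- left_arm: Left-hand clamp arm, dark steel bar 20 wide, 8 high, 0.1-0.2 kg, lying flat. Origin: underside, below the grip; z up, x along the bar to its jaw end. Blue thumb grip 30 (x) by 16 (y), 8 to 42 above the underside: pinch across y. Round eye (28 across, brass pin) ends at x -60; jaw with black pad at x 29 to 51 reaches to y +55 (left seen along x), other edge y -14. All mm
- right_arm: Right-hand clamp arm, dark steel bar 20 wide, 8 high, 0.1-0.2 kg, lying flat. Origin: underside, below the grip; z up, x along the bar to its jaw end. Blue thumb grip 30 (x) by 16 (y), 8 to 42 above the underside: pinch across y. Round eye (28 across, brass pin) ends at x -60; jaw with black pad at x 29 to 51 reaches to y -55 (right seen along x), other edge y +14. All mm
- white_tray: White open tray fixed on the bench at the robot's left (+y), for the left-hand arm. Outside 200 (x) by 170 (y) by 40 mm high, walls and floor 5 mm thick. Origin: centre of its underside on the bench; z up; x along its long side; yaw up to 20 degrees. Loose things near the work are all under 110 mm tall.
- blue_tray: Blue open tray fixed on the bench at the robot's right (-y), for the right-hand arm. Outside 200 (x) by 170 (y) by 40 mm high, walls and floor 5 mm thick. Origin: centre of its underside on the bench; z up; x along its long side; yaw up to 20 degrees. A straight arm with an eye at both ends and no jaw also lies about: it is no part of the job.
Mind the look-alikes: they are no part of the job. What is shaped like the right_arm but green is not meant. Leave any pink look-alike of the left_arm alone.

How it is judged (in metres and radians):
At the end, for the whole second after the job is handed in: The left-hand arm lies in the white tray and the right-hand arm in the blue tray: origin within 80 mm (tray x) and 75 mm (tray y) of the tray's centre, underside less than 8 mm above the tray floor, thumb grip up within 10 degrees of vertical, at rest (x of left_arm in the frame of white_tray between -0.08 and 0.08 m and y of left_arm in the frame of white_tray between -0.075 and 0.075 m and z of left_arm in the frame of white_tray below 0.013 m and angle between each of left_arm, right_arm's own z axis and vertical below 0.175 rad and linear speed of each of left_arm, right_arm below 0.03 m/s and angular speed of each of left_arm, right_arm below 0.3 rad/s and x of right_arm in the frame of blue_tray between -0.08 and 0.08 m and y of right_arm in the frame of blue_tray between -0.075 and 0.075 m and z of right_arm in the frame of blue_tray below 0.013 m); the robot touches nothing.
It fails at once if the left-hand arm is dropped or thrown (faster than 0.9 m/s out of the fingers, a fall of more than about 40 mm) (linear speed of left_arm above 0.9 m/s and contact force between the fingers and left_arm below 0.05 N).
It fails at once if the right-hand arm is dropped or thrown (faster than 0.9 m/s out of the fingers, a fall of more than about 40 mm) (linear speed of right_arm above 0.9 m/s and contact force between the fingers and right_arm below 0.05 N).
It also fails if it takes over 58 s, if anything falls off the work surface, if the arm or the gripper's body presses on something with over 40 N, if the wrist force passes 120 N, or if a joint passes its speed limit or range.

## Robot

A 6-joint arm with a two-finger parallel gripper is mounted at the origin on the work surface. World frame = base frame: x ahead of the robot, y to its left, z up, the work surface at z = 0. Lengths are in mm, angles in rad, forces in N, time in s.
With the tool pointing down it reaches from about 350 to 925 mm from the base axis. Payload 6.4 kg.
Tool frame: the origin (TCP) lies midway between the tips of the shut fingers; the grasp point (between the pads) lies 19 mm behind it; z points along the fingers, y is the line along which they close (so a half turn about z gives the same grasp; the last joint's range is limited). The gripper opens to 94 mm and grips with 3 to 60 N. Pads are 16 mm wide; open, the fingers measure 119 mm over their backs; the gripper's body (75 mm by 177 mm) begins 78 mm behind the grasp point.
Start: joints at [-1.447, 0.245, 1.558, -0, 1.339, -0.174], TCP at [190.726, -621.399, 205.455] pointing down, gripper open.
Joint ranges: [-3.13, 3.13], [-1.02, 2.26], [0.13, 2.54], [-0.95, 4.09], [0.21, 2.88], [-2.74, 2.74]. Speed limits (rad/s): [2.57, 2.57, 3.14, 3.14, 3.14, 3.14].

## Interface

Orientations are given as a unit quaternion [w, x, y, z].
In Python, from station import robot gives the robot as it stands.
- The arm moves only by the tool apply_moves, never from a script. Its argument "rows" is text: rows parted by semicolons, each of 7 numbers parted by spaces: the shift along the tool's x, y, z in cm, then the turn, a rotation vector about the tool's x, y, z in rad, then the finger opening in cm, from 0 to 9.4. In form: dx dy dz rx ry rz gripper; .... A call has 1 to 12 rows; each row is the pose to reach, as a shift and turn from the pose commanded when the call began, along the tool's axes at that moment; what a row does not reach only later rows make up. A row lasts 1/10 s, in which the tool goes at most 50 mm and 8.59 degrees, less where a joint would pass 70% of its speed; a pose out of reach is approached as far as the arm can. A call with a gripper value outside its range is refused whole. The fingers move at their own pace and stop on an object; the grip force is fixed at half the most. Time passes only in rows, so rows that repeat a pose let the fingers close. It gives the time, the measured TCP pose, the force, the opening and the grip force at its end, in the units of the state.
- robot.get_state(): the state, without advancing time (a new reading comes with each control period).
- robot.read_camera(name): name is "side" or "top"; returns a dict with "image" (400x640x3 uint8, red, green, blue), "fov_y" (degrees; the focal length in pixels is half the picture's height over the tangent of half this angle, whatever the lens; pixels are square), "cx", "cy" (the principal point, pixels), "position" and "orientation" of the camera in the world. Camera axes: x right, y down, z forward; pixel columns grow to the right and rows downward; lengths in mm; the calibration is good to about 2 mm. A picture is of the moment at which its call begins. There is no depth.
- robot.close_job(): hands the job in; it is judged then, once.
The state is a dict: "clock": time; "joint_pos": joint angles; "qd": joint speeds; "joint_torque": joint torques, N m; "ee_pos": TCP position; "orientation": TCP orientation; "ft_force": force on the tool from outside, world axes, zero at the start; "moment": the same for the moment, N m; "opening": opening from 0.0 (shut) to 1.0 (fully open); "finger_force": force on a finger pad.
Only numpy, scipy, OpenCV 4.12 (cv2) and the standard library are available. Lean on these libraries where they do the work, as an engineer would, in place of code of your own. Each camera call takes 0.05 s, during which the arm holds its last target. There are 200 camera calls.

## Working session

There is one attempt and no reset: what is moved stays moved. The work goes in short steps, Python scripts to look and compute and a tool call to move; the robot and the scene stay as the last step left them, time stands still between calls to the robot, and variables do not carry over. Pictures are saved under pics/ and viewed, at most 10 in all, crops included, and the job is handed in when it is done.

Besides the shell and the picture viewer there is one more tool, called after ">>>" in YAML: its name, and indented under it one key for each argument. apply_moves: Moves the arm, as the interface text tells. Its arguments: {"type":"object","properties":{"rows":{"type":"string"}},"required":["rows"]}

```bash
mkdir -p pics
cat > h.py <<'E'
import numpy as np,cv2,pickle
from scipy.spatial.transform import Rotation as R
def grab(n,tag):
    from station import robot
    c=robot.read_camera(n); pickle.dump(c,open(f'pics/{tag}.pkl','wb'))
    cv2.imwrite(f'pics/{tag}.png',cv2.cvtColor(c['image'],cv2.COLOR_RGB2BGR)); return c
def load(tag): return pickle.load(open(f'pics/{tag}.pkl','rb'))
def rot(q): return R.from_quat([q[1],q[2],q[3],q[0]]).as_matrix()
def ray(c,uv,z):
    f=200/np.tan(np.radians(c['fov_y'])/2)
    uv=np.atleast_2d(np.asarray(uv,float))
    d=np.c_[(uv[:,0]-c['cx'])/f,(uv[:,1]-c['cy'])/f,np.ones(len(uv))]@rot(c['orientation']).T
    p=np.array(c['position']); t=(z-p[2])/d[:,2]; return p+t[:,None]*d
E
python3 - <<'E'
from h import *
from station import robot
for n in('top','side'):
    c=grab(n,n+'0'); print(n,c['fov_y'],c['cx'],c['cy'],c['position'],c['orientation'])
    print(ray(c,[[0,0],[639,0],[0,399],[639,399]],0).round() )
s=robot.get_state();print(s['ee_pos'],s['orientation'],s['clock'],s['opening'])
E
```

```text
top 47.43821479797103 320.1610095364347 198.46722135389967 [ 298.93925293    1.26180185 1089.50714091] [-0.02279359  0.71584481 -0.69690652  0.03698588]
[[ 859.  780.    0.]
 [ 918. -814.    0.]
 [ -88.  700.    0.]
 [ -60. -781.    0.]]
side 53.63727317862661 323.1540834325873 203.69852323582725 [309.57937176 730.42633507 646.41631889] [ 0.01766769 -0.06482667  0.89841695 -0.43397275]
[[ 2867. -1926.     0.]
 [-1790. -3137.     0.]
 [  842.   500.     0.]
 [ -183.   352.     0.]]
[ 190.65811323 -620.86785119  204.48738065] [-8.36478038e-04  9.88936837e-01  1.48334865e-01  1.81524497e-05] 0.1 1.0005902065055707
```

View pics/top0.png

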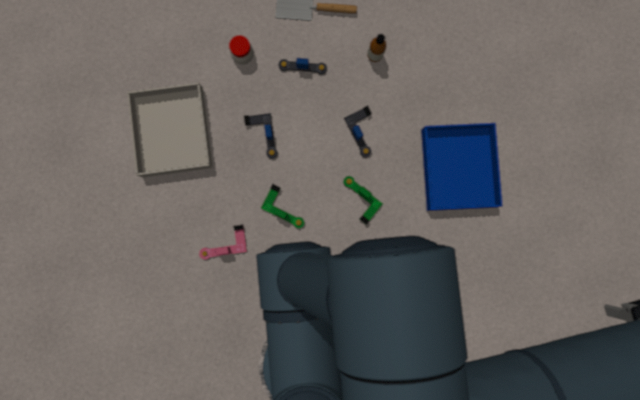

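View pics/side0.png

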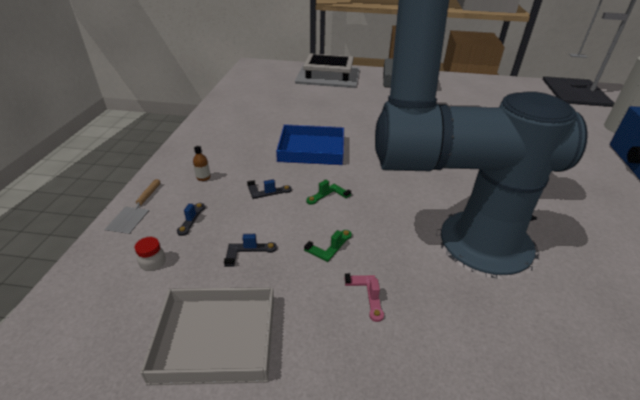

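Top view: the dark arm at (265,135) has its eye at (271,152) and its jaw to the left at (247,121), so it is the left-hand arm. The dark arm at (358,130) has its eye at (366,150) and its jaw to the right at (368,112), so it is the right-hand arm. Look-alikes to leave: green at (283,208) and (365,200), pink at (225,245), and the straight one with two eyes at (303,66). The trays are at (171,131) white and (461,167) blue. The side view agrees. Next I'll confirm with a crop and measure.

```bash
cat > m.py <<'E'
from h import *
def big(c,mask,box):
    x0,y0,x1,y1=box; m=np.zeros_like(mask); m[y0:y1,x0:x1]=mask[y0:y1,x0:x1]
    n,l,s,ce=cv2.connectedComponentsWithStats(m); i=1+np.argmax(s[1:,4]); return (l==i).astype(np.uint8),ce[i],s[i]
def masks(c):
    im=c['image'].astype(int); r,g,b=im[...,0],im[...,1],im[...,2]
    hsv=cv2.cvtColor(c['image'],cv2.COLOR_RGB2HSV).astype(int)
    blue=((b>r*1.5)&(b>g*1.2)&(b>40)).astype(np.uint8)
    brass=((hsv[...,0]>8)&(hsv[...,0]<30)&(hsv[...,1]>110)&(hsv[...,2]>60)).astype(np.uint8)
    dark=((hsv[...,2]<75)).astype(np.uint8)
    return blue,brass,dark
E
python3 - <<'E'
from m import *
t=load('top0');s=load('side0')
for nm,bt,bs in (('L',(240,105,285,162),(220,228,285,268)),('R',(340,100,380,162),(243,175,296,200))):
    for cn,c,bx in(('top',t,bt),('side',s,bs)):
        bl,br,dk=masks(c)
        _,cb,sb=big(c,bl,bx);_,cp,sp=big(c,br,bx);_,cd,sd=big(c,dk|bl,bx)
        P=ray(c,[cb],27 if cn=='side' else 36)[0];Q=ray(c,[cp],9)[0]
        print(nm,cn,'grip',cb.round(1),sb[4],P.round(),'pin',cp.round(1),sp[4],Q.round(),'dist',np.linalg.norm((P-Q)[:2]).round(1),'yaw',np.degrees(np.arctan2(*(P-Q)[1::-1])).round(1),'darkbox',sd)
bl,_,_=masks(t); m,_,_=big(t,bl,(410,110,520,225))
hsv=cv2.cvtColor(t['image'],cv2.COLOR_RGB2HSV)
print('white px',hsv[130,170],'bg',hsv[130,230],hsv[200,100],'rim',hsv[172,180],hsv[130,207])
for k in [m]:
    cn=max(cv2.findContours(k,0,2)[0],key=cv2.contourArea)
    W=ray(t,cn[:,0,:],40)[:,:2].astype(np.float32); print(cv2.minAreaRect(W))
a=t['image'][95:165,235:385]; cv2.imwrite('pics/crop.png',cv2.cvtColor(cv2.resize(a,None,fx=5,fy=5,interpolation=2),4))
E
```

```text
L top grip [268.2 130.5] 84 [545. 107.  36.] pin [271.5 152. ] 26 [499. 100.   9.] dist 46.3 yaw 8.8 darkbox [244 114  34  46 558]
L side grip [249.2 241.2] 192 [542. 117.  27.] pin [270.2 244.9] 23 [499. 103.   9.] dist 45.5 yaw 17.3 darkbox [224 234  54  33 685]
R top grip [356.8 131.7] 94 [ 549. -101.   36.] pin [365.4 150.6] 27 [ 510. -125.    9.] dist 46.2 yaw 31.7 darkbox [344 106  27  52 565]
R side grip [269.3 186.3] 128 [548. -93.  27.] pin [286.2 187. ] 10 [ 509. -121.    9.] dist 48.3 yaw 36.1 darkbox [247 180  45  19 440]
white px [ 17  34 134] bg [ 12  31 122] [ 14  31 124] rim [13 33 70] [15 42 61]
((473.7144775390625, -347.4254150390625), (200.34017944335938, 176.16046142578125), 4.345555305480957)
```

View pics/crop.png

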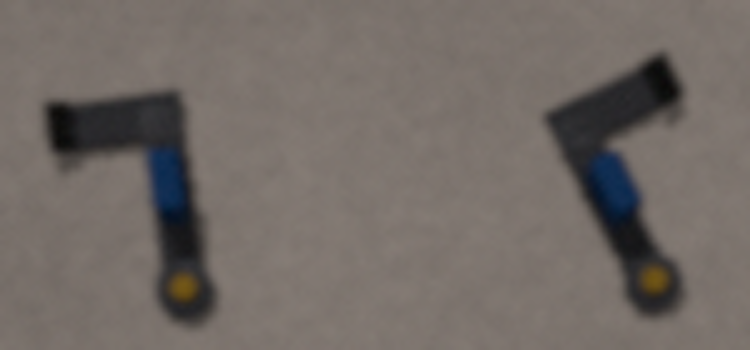

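The crop confirms both. The left one has a dark bar, blue grip, eye at the near end and its jaw to the left. The right one is the mirror image. Each pin lies 46 mm from its grip, as it should. Next I'll refine the yaws and find the white tray.

```bash
cat >> h.py <<'E'
def go(x,y,z,yaw):
    from station import robot
    s=robot.get_state(); M=rot(s['orientation']); a=np.radians(yaw)
    T=np.array([[np.cos(a),np.sin(a),0],[np.sin(a),-np.cos(a),0],[0,0,-1]])
    d=M.T@(np.array([x,y,z])-s['ee_pos'])/10; w=R.from_matrix(M.T@T).as_rotvec()
    print('move',d.round(2),w.round(3),'at',s['ee_pos'].round(1),'q',s['orientation'].round(3),'n',max(np.linalg.norm(d)/5,np.linalg.norm(w)/.15).round(1),'t',s['clock'],'open',round(s['opening'],3))
E
python3 - <<'E'
from m import *
t=load('top0')
f=lambda x,y:(235+(x+.5)/5-.5,95+(y+.5)/5-.5)
for nm,pin,co,tip,sg in(('L',f(183,287),f(181,93),f(47,103),-1),('R',f(655,280),f(547,117),f(662,54),1)):
    p,c,e=ray(t,[pin,co,tip],8)[:,:2]
    ang=lambda v:np.degrees(np.arctan2(v[1],v[0]))
    print(nm,'pin-corner',np.linalg.norm(c-p).round(1),'exp 98',' yaw1',ang(c-p)-np.degrees(np.arctan2(sg*14,97)),'jaw len',np.linalg.norm(e-c),'exp 69 yaw2',ang(e-c)+sg*90)
    _,_,_=0,0,0
    for y in (ang(c-p)-np.degrees(np.arctan2(sg*14,97)),ang(e-c)+sg*90): print('  origin',p+46*np.array([np.cos(np.radians(y)),np.sin(np.radians(y))]))
for P in ([(130,94),(200,86),(211,170),(139,175)],):
    w=ray(t,P,40)[:,:2]; print(w.round(),w.mean(0),[np.linalg.norm(w[i]-w[i-1]).round() for i in range(4)],np.degrees(np.arctan2(*(w[0]-w[3])[::-1])),np.degrees(np.arctan2(*(w[1]-w[2])[::-1])))
go(550,-99,140,33)
E
```

```text
L pin-corner 95.0 exp 98  yaw1 10.79770629970584 jaw len 64.72079024986304 exp 69 yaw2 6.181828858817909
  origin [544.73017822 109.73553726]
  origin [545.27713727 106.0712724 ]
R pin-corner 95.1 exp 98  yaw1 26.263162648096184 jaw len 64.40510154355592 exp 69 yaw2 30.803833473480395
  origin [ 551.0033637  -105.47551084]
  origin [ 549.26247188 -102.27365253]
[[621. 432.]
 [646. 271.]
 [447. 236.]
 [431. 400.]] [536.18143446 334.71572267] [np.float64(193.0), np.float64(164.0), np.float64(201.0), np.float64(165.0)] 9.601913156704628 9.97799703330998
move [ 49.66 -39.34   6.53] [-0.002 -0.001 -0.278] at [ 190.7 -620.9  204.5] q [-0.001  0.989  0.148  0.   ] n 12.7 t 0.1 open 1.001
```

>>> apply_moves:
  rows: "49.5 -39 5.5 0 0 -0.226 6;49.5 -39 5.5 0 0 -0.226 6;49.5 -39 5.5 0 0 -0.226 6;49.5 -39 5.5 0 0 -0.226 6;49.5 -39 5.5 0 0 -0.226 6;49.5 -39 5.5 0 0 -0.226 6;49.5 -39 5.5 0 0 -0.226 6;49.5 -39 5.5 0 0 -0.226 6;49.5 -39 5.5 0 0 -0.226 6;49.5 -39 5.5 0 0 -0.226 6;49.5 -39 5.5 0 0 -0.226 6;49.5 -39 5.5 0 0 -0.226 6"

```text
clock: 1.3
ee_pos: [531.6, -128.0, 152.9]
orientation: [-0.0, 0.966, 0.259, -0.0]
ft_force: [-0.7, -0.5, -0.0]
opening: 0.637
finger_force: 0.0
```

Run:
```python
from h import *
go(550,-103,70,30);grab('side','s1')
```

```text
move [ 2.84 -1.24  8.29] [-0.  0.  0.] at [ 531.6 -128.   152.9] q [-0.     0.966  0.259 -0.   ] n 1.8 t 1.3 open 0.637
```

>>> apply_moves:
  rows: "2.8 -1.2 4 0 0 0 6;2.8 -1.2 8.3 0 0 0 6;2.8 -1.2 8.3 0 0 0 6;2.8 -1.2 8.3 0 0 0 6"

```text
clock: 1.75
ee_pos: [548.7, -105.6, 70.1]
orientation: [-0.001, 0.966, 0.259, -0.001]
ft_force: [0.0, 0.2, -0.4]
opening: 0.638
finger_force: 0.0
```

Run:
```python
from m import *
go(550,-103,14,30)
s=grab('side','s2'); t=grab('top','t2')
a=cv2.resize(s['image'][120:220,200:340],None,fx=4,fy=4,interpolation=2)
b=cv2.resize(t['image'][90:170,320:400],(400,400),interpolation=2)
cv2.imwrite('pics/c2.png',cv2.cvtColor(np.hstack([a[:,:400],b]),4))
```

```text
move [ 0.25 -0.15  5.61] [-0.002  0.001 -0.   ] at [ 548.7 -105.6   70.1] q [-0.001  0.966  0.259 -0.001] n 1.1 t 1.75 open 0.638
```

View pics/c2.png

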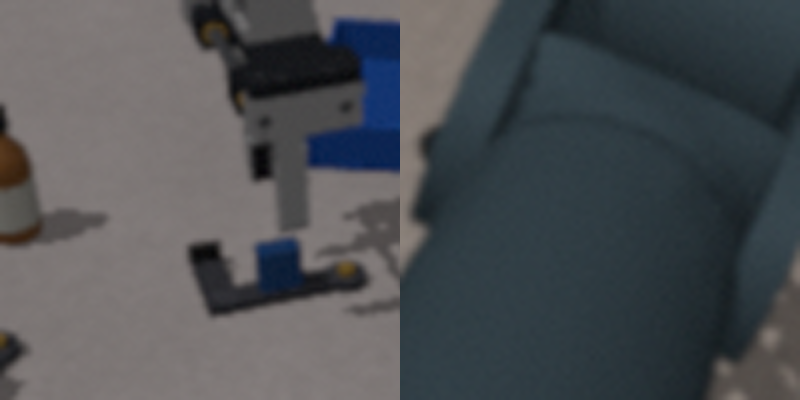

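The side crop shows the near finger (292,225 in the crop) right above the blue grip at (278,265), with the jaw pointing away. I'll go down and close on it.

>>> apply_moves:
  rows: "0.1 -0.1 3 0 0 0 6;0.1 -0.1 5 0 0 0 6;0.1 -0.1 5.6 0 0 0 6;0.1 -0.1 5.6 0 0 0 6;0.1 -0.1 5.6 0 0 0 0.5;0.1 -0.1 5.6 0 0 0 0.5;0.1 -0.1 5.6 0 0 0 0.5;0.1 -0.1 5.6 0 0 0 0.5;0.1 -0.1 5.6 0 0 0 0.5;0.1 -0.1 5.6 0 0 0 0.5;0.1 -0.1 5.6 0 0 0 0.5;0.1 -0.1 5.6 0 0 0 0.5"

```text
clock: 3.05
ee_pos: [549.5, -104.1, 14.3]
orientation: [-0.0, 0.966, 0.259, -0.0]
ft_force: [-1.2, 0.9, 2.4]
opening: 0.168
finger_force: 30.0
```

Run:
```python
from m import *
go(550,-103,114,30)
```

```text
move [ 0.09 -0.07 -9.97] [-0.  0.  0.] at [ 549.5 -104.1   14.3] q [-0.     0.966  0.259 -0.   ] n 2.0 t 3.05 open 0.168
```

>>> apply_moves:
  rows: "0 0 -1.5 0 0 0 0.5;0 0 -4 0 0 0 0.5;0 0 -7 0 0 0 0.5;0 0 -10 0 0 0 0.5;0 0 -10 0 0 0 0.5"

```text
clock: 3.55
ee_pos: [553.0, -105.6, 119.9]
orientation: [0.003, 0.966, 0.259, 0.004]
ft_force: [1.0, 0.1, -1.0]
opening: 0.169
finger_force: 30.0
```

Run:
```python
from m import *
go(477.5,-325.5,114,4.3)
s=grab('side','s3')
cv2.imwrite('pics/c3.png',cv2.cvtColor(cv2.resize(s['image'][90:230,200:400],None,fx=4,fy=4,interpolation=2),4))
```

```text
move [-17.54  15.26   0.6 ] [ 0.007 -0.008  0.449] at [ 553.  -105.6  119.9] q [0.003 0.966 0.259 0.004] n 4.7 t 3.55 open 0.169
```

View pics/c3.png

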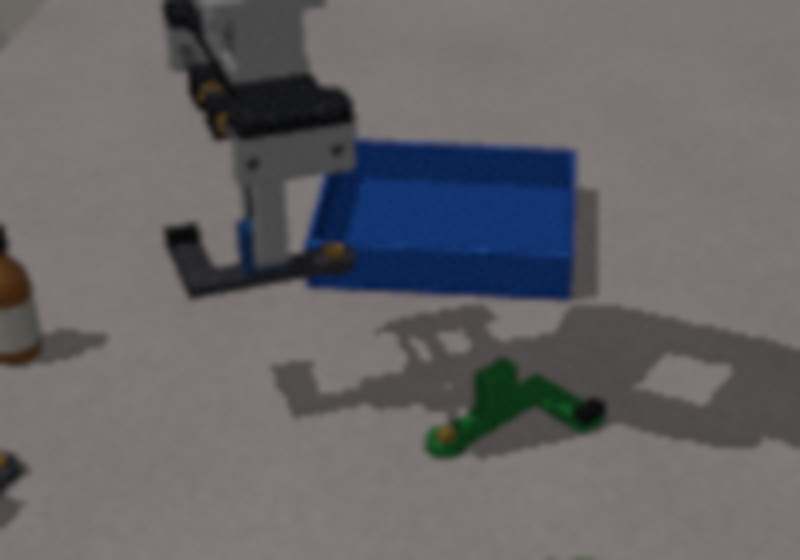

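The side crop shows the right arm held level by its grip, clear of the bench, with the fingers (268,215) a few mm towards the eye from the grip's middle. I'll carry it over the blue tray.

>>> apply_moves:
  rows: "-1.5 1.3 0 0 0 0.05 0.5;-4.5 3.9 0 0 0 0.13 0.5;-8 6.8 0 0 0 0.22 0.5;-11.5 9.8 0 0 0 0.31 0.5;-14.8 12.6 0 0 0 0.38 0.5;-16.8 14.4 0 0 0 0.43 0.5;-17.8 15.3 0 0 0 0.449 0.5;-17.8 15.3 0 0 0 0.449 0.5;-17.8 15.3 0 0 0 0.449 0.5"

```text
clock: 4.5
ee_pos: [471.9, -324.5, 113.4]
orientation: [-0.001, 0.999, 0.038, -0.0]
ft_force: [-0.2, 0.2, -1.7]
opening: 0.168
finger_force: 30.0
```

Run:
```python
from m import *
go(472,-325.5,19,4.3)
s=grab('side','s4'); cv2.imwrite('pics/c4.png',cv2.cvtColor(cv2.resize(s['image'][70:200,220:400],None,fx=4,fy=4,interpolation=2),4))
```

```text
move [0.01 0.12 9.43] [-0.002  0.001  0.001] at [ 471.9 -324.5  113.4] q [-0.001  0.999  0.038 -0.   ] n 1.9 t 4.5 open 0.168
```

View pics/c4.png

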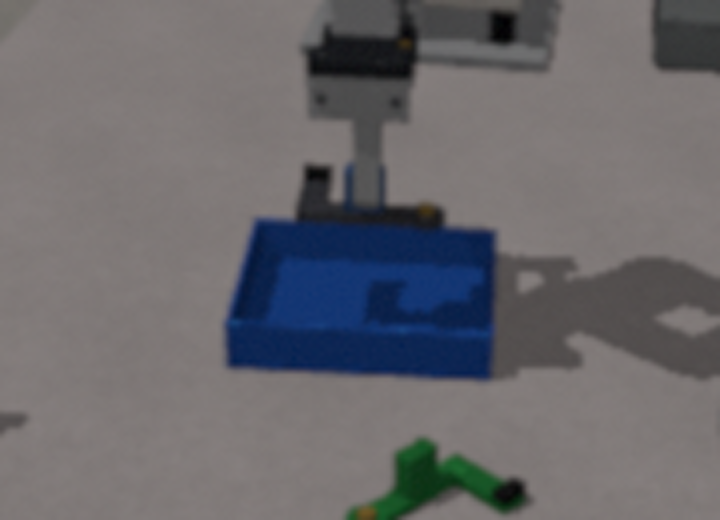

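The crop shows the arm level and lined up over the blue tray, with its eye at (427,212) and jaw at (315,195), inside the rims. Next I'll lower it.

>>> apply_moves:
  rows: "0 0 2 0 0 0 0.5;0 0 4.5 0 0 0 0.5;0 0 7 0 0 0 0.5;0 0 8.5 0 0 0 0.5;0 0 9 0 0 0 0.5;0 0 9.3 0 0 0 0.5;0 0 9.4 0 0 0 0.5;0 0 9.4 0 0 0 0.5"

```text
clock: 5.35
ee_pos: [472.7, -326.3, 21.3]
orientation: [0.001, 0.999, 0.037, 0.001]
ft_force: [-0.2, 0.4, -1.3]
opening: 0.167
finger_force: 30.0
```

>>> apply_moves:
  rows: "0 0 0.05 0 0 0 0.5;0 0 0.1 0 0 0 0.5;0 0 0.15 0 0 0 0.5;0 0 0.2 0 0 0 0.5;0 0 0.2 0 0 0 0.5;0 0 0.2 0 0 0 0.5"

```text
clock: 5.95
ee_pos: [472.3, -326.1, 19.3]
orientation: [0.0, 0.999, 0.037, 0.0]
ft_force: [-1.7, 2.1, 5.7]
opening: 0.168
finger_force: 30.0
```

Contact (5.7 N). I'll release and retreat.

>>> apply_moves:
  rows: "0 0 0 0 0 0 2.5;0 0 0 0 0 0 4;0 0 0 0 0 0 5;0 0 0 0 0 0 5;0 0 -1 0 0 0 5;0 0 -4 0 0 0 5;0 0 -8 0 0 0 5;0 0 -12 0 0 0 5;0 0 -12 0 0 0 5"

```text
clock: 6.85
ee_pos: [475.2, -328.9, 145.9]
orientation: [0.005, 0.999, 0.037, 0.004]
ft_force: [-0.1, -0.4, -0.4]
opening: 0.53
finger_force: 0.0
```

Run:
```python
from m import *
go(546,107,139,9)
s=grab('side','s5'); cv2.imwrite('pics/c5.png',cv2.cvtColor(cv2.resize(s['image'][100:180,260:360],None,fx=5,fy=5,interpolation=2),4))
```

```text
move [ 10.32 -42.94   0.35] [ 0.01  -0.008 -0.082] at [ 475.2 -328.9  145.9] q [0.005 0.999 0.037 0.004] n 8.8 t 6.85 open 0.53
```

View pics/c5.png

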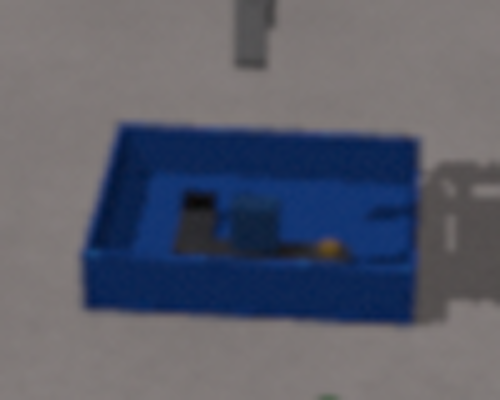

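The right arm lies flat in the blue tray with its eye (328,248), grip (255,222) and jaw (197,215) all inside. Now the left arm.

>>> apply_moves:
  rows: "1 -4 0 0 0 -0.01 6;2.2 -8.6 0 0 0 -0.02 6;3.4 -13.2 0 0 0 -0.03 6;4.6 -17.8 0 0 0 -0.04 6;5.8 -22.5 0 0 0 -0.05 6;7 -27.2 0 0 0 -0.06 6;8.2 -31.8 0 0 0 -0.07 6;9.4 -36.5 1 0 0 -0.082 6;10.4 -40.5 3 0 0 -0.082 6;10.9 -42.7 5 0 0 -0.082 6;10.9 -42.7 7 0 0 -0.082 6;10.9 -42.7 7 0 0 -0.082 6"

```text
clock: 8.1
ee_pos: [545.2, 109.0, 64.1]
orientation: [-0.0, 0.997, 0.079, -0.004]
ft_force: [-1.1, -0.8, -0.7]
opening: 0.636
finger_force: 0.0
```

Run:
```python
from m import *
go(549,108,14,9)
s=grab('side','s6'); cv2.imwrite('pics/c6.png',cv2.cvtColor(cv2.resize(s['image'][160:280,190:310],None,fx=4,fy=4,interpolation=2),4))
```

```text
move [0.4  0.16 5.  ] [-0.001  0.009  0.001] at [545.2 109.   64.1] q [-0.     0.997  0.079 -0.004] n 1.0 t 8.1 open 0.636
```

View pics/c6.png

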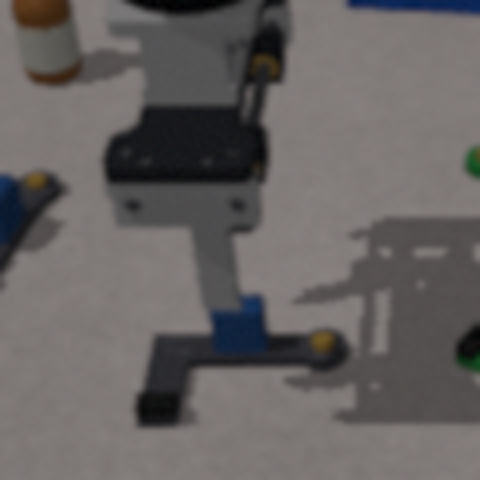

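Run:
```python
from m import *
c=load('s6')
f=lambda x,y:(190+(x+.5)/4-.5,160+(y+.5)/4-.5)
print('finger tip',ray(c,[f(207,309),f(240,308)],64).round(1))
print('grip near bottom edge',ray(c,[f(212,350),f(266,350)],8).round(1),'near top edge left/right',ray(c,[f(212,312),f(266,308)],42).round(1),'far top R',ray(c,[f(262,296)],42).round(1))
print('pin',ray(c,[f(322,342)],9).round(1))
# R check in s2 for comparison
c=load('s2');g=lambda x,y:(200+(x+.5)/4-.5,120+(y+.5)/4-.5)
print('R finger',ray(c,[g(278,230),g(308,228)],70).round(1),'R grip bottom',ray(c,[g(260,288),g(300,290)],8).round(1),'top',ray(c,[g(257,245),g(299,240)],42).round(1))
```

```text
finger tip [[548.5 143.6  64. ]
 [531.5 140.1  64. ]]
grip near bottom edge [[558.9 119.2   8. ]
 [528.9 114.5   8. ]] near top edge left/right [[554.1 123.3  42. ]
 [525.8 115.5  42. ]] far top R [[530.5 106.4  42. ]]
pin [[498.9 104.2   9. ]]
R finger [[540.9 -74.4  70. ]
 [522.7 -79.7  70. ]] R grip bottom [[561.5 -92.7   8. ]
 [534.7 -94.9   8. ]] top [[ 561.6  -94.4   42. ]
 [ 535.8 -104.5   42. ]]
```

The near finger stands over the grip's near face, and both views give a grip centre of about (545,109). I'll go down with a small correction.

>>> apply_moves:
  rows: "-0.3 -0.1 2 0 0 0 6;-0.4 -0.1 4 0 0 0 6;-0.4 -0.1 5 0 0 0 6;-0.4 -0.1 5.4 0 0 0 6;-0.4 -0.1 5.4 0 0 0 6;-0.4 -0.1 5.4 0 0 0 0.5;-0.4 -0.1 5.4 0 0 0 0.5;-0.4 -0.1 5.4 0 0 0 0.5;-0.4 -0.1 5.4 0 0 0 0.5;-0.4 -0.1 5.4 0 0 0 0.5;-0.4 -0.1 5.4 0 0 0 0.5;-0.4 -0.1 5.4 0 0 0 0.5"

```text
clock: 9.35
ee_pos: [544.8, 108.7, 14.4]
orientation: [-0.0, 0.997, 0.078, 0.0]
ft_force: [-0.2, 1.0, 0.3]
opening: 0.167
finger_force: 30.0
```

>>> apply_moves:
  rows: "0 0 -1.5 0 0 0 0.5;0 0 -4 0 0 0 0.5;0 0 -7 0 0 0 0.5;0 0 -10 0 0 0 0.5;0.4 -2.5 -10 0 0 0 0.5;1 -6.5 -10 0 0 0 0.5;1.7 -11 -10 0 0 0 0.5;2.4 -15.5 -10 0 0 0 0.5;2.9 -18.5 -10 0 0 0 0.5;3.1 -20.4 -10 0 0 0 0.5;3.1 -20.4 -10 0 0 0 0.5;3.1 -20.4 -10 0 0 0 0.5"

```text
clock: 10.55
ee_pos: [543.4, 314.3, 114.4]
orientation: [0.0, 0.997, 0.078, -0.0]
ft_force: [-0.2, -0.2, -1.8]
opening: 0.168
finger_force: 30.0
```

Run:
```python
from m import *
go(544,316,20,9)
s=grab('side','s7'); cv2.imwrite('pics/c7.png',cv2.cvtColor(cv2.resize(s['image'][200:400,120:320],None,fx=3,fy=3,interpolation=2),4))
```

```text
move [ 0.09 -0.17  9.44] [ 0.001  0.    -0.   ] at [543.4 314.3 114.4] q [ 0.     0.997  0.078 -0.   ] n 1.9 t 10.55 open 0.168
```

View pics/c7.png

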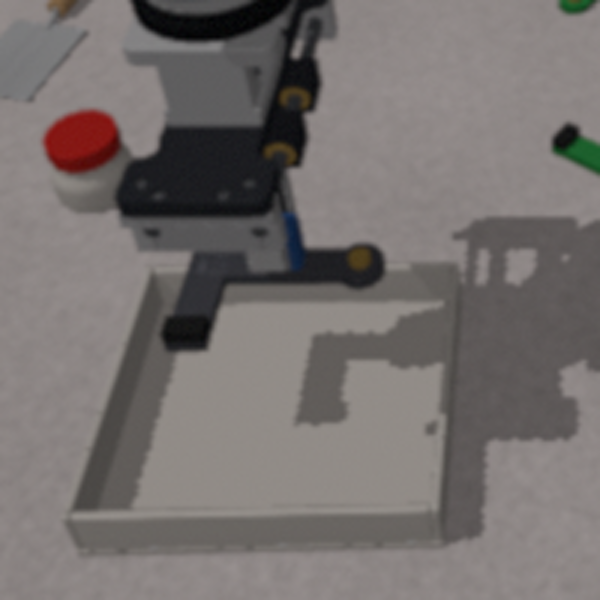

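The left arm is held level above the white tray, jaw towards the camera. I'll check the tray centre from this view too: rim corners at (155,268), (460,265), (443,512) and (70,518) in the crop.

Run:
```python
from m import *
c=load('s7')
f=lambda x,y:(120+(x+.5)/3-.5,200+(y+.5)/3-.5)
w=ray(c,[f(*p) for p in((155,268),(460,265),(443,512),(70,518))],40)[:,:2]
print(w.round(),w.mean(0),[np.linalg.norm(w[i]-w[i-1]).round() for i in range(4)])
```

```text
[[648. 280.]
 [457. 249.]
 [427. 413.]
 [621. 445.]] [538.01698745 346.76006522] [np.float64(167.0), np.float64(194.0), np.float64(167.0), np.float64(196.0)]
```

>>> apply_moves:
  rows: "0 -0.3 1 0 0 0 0.5;0 -0.6 3 0 0 0 0.5;0 -0.6 5.5 0 0 0 0.5;0 -0.6 7.5 0 0 0 0.5;0 -0.6 8.7 0 0 0 0.5;0 -0.6 9.1 0 0 0 0.5;0 -0.6 9.3 0 0 0 0.5;0 -0.6 9.3 0 0 0 0.5;0 -0.6 9.4 0 0 0 0.5;0 -0.6 9.5 0 0 0 0.5;0 -0.6 9.5 0 0 0 0.5"

```text
clock: 11.7
ee_pos: [542.7, 321.0, 19.7]
orientation: [-0.0, 0.997, 0.078, 0.0]
ft_force: [-0.0, 0.2, -2.0]
opening: 0.171
finger_force: 30.0
```

>>> apply_moves:
  rows: "0 0 0.05 0 0 0 0.5;0 0 0.1 0 0 0 0.5;0 0 0.1 0 0 0 0.5;0 0 0.1 0 0 0 0.5"

```text
clock: 12.1
ee_pos: [542.8, 321.0, 19.4]
orientation: [0.0, 0.997, 0.078, 0.0]
ft_force: [-2.3, -1.5, 5.3]
opening: 0.167
finger_force: 30.0
```

Contact. I'll release and retreat.

>>> apply_moves:
  rows: "0 0 0 0 0 0 2.5;0 0 0 0 0 0 4;0 0 0 0 0 0 5;0 0 0 0 0 0 5;0 0 -1 0 0 0 5;0 0 -4 0 0 0 5;0 0 -8 0 0 0 5;0 0 -12 0 0 0 5;0 0 -15 0 0 0 5;0 0 -15 0 0 0 5;0 0 -15 0 0 0 5"

```text
clock: 13.2
ee_pos: [542.8, 320.9, 169.1]
orientation: [-0.0, 0.997, 0.078, 0.001]
ft_force: [-0.0, -0.3, -0.4]
opening: 0.531
finger_force: 0.0
```

Run:
```python
from m import *
s=grab('side','s8')
```

```text
(no output)
```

View pics/s8.png

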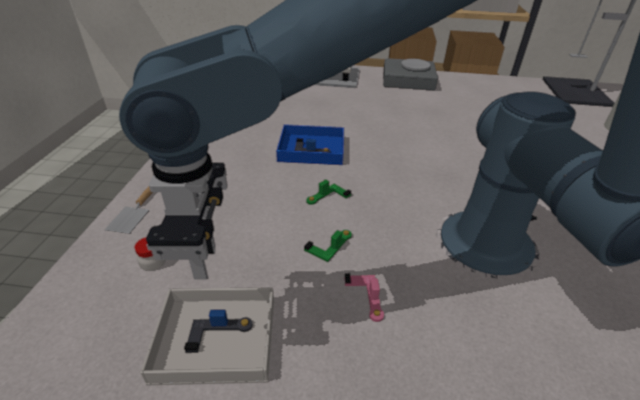

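Both arms lie flat in their trays with the grips up: the left arm at (218,320) in the white tray, the right arm at (313,146) in the blue. The gripper is clear of everything, so I'm handing in.

```bash
python3 -c "
from station import robot
print(robot.close_job())"
```

```text
the job is handed in; nothing more can be done
None
```

I handed the job in at about 13 s; the last picture shows the left-hand arm flat in the white tray and the right-hand arm flat in the blue tray, grips up and gripper clear, but the hand-in returned no verdict.

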